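# Close up the abrasives chest before sanding

### The job

Close up the small wooden abrasives chest on the bench before the dust flies: first push both of its drawers fully home, then, with the drawers in, push the raised lid over from behind and down until it is fully shut. Use only the fingertips on the outside faces, gently and without slamming: do not grasp, pull or lift anything, do not reach into the drawers or touch the underside of the lid, and leave the drawers' and tray's contents and the things around the chest where they are.

Things in the scene. Friction and masses are not known exactly. Their poses are not given: they have to be found in the camera images.
- chest: Light wooden chest fixed to the bench, 160 mm deep (its x), 240 mm wide (its y), 85 mm high without the lid. Origin: centre of its underside. Its x axis points from the drawer side to the hinge side (away from the robot, turned by up to 0.3 rad), y to its left seen from the robot, z up. An open tray 22 mm deep is under the lid; two drawers side by side are under the tray. Nothing is sprung.
- left_drawer (a joint): How far the left (chest +y) drawer is out towards chest -x, in m: 0 is fully home against its stop, 0.075 is its limit. Slides stiffly (about 1.5 N plus a little damping) and stays where it is left.
- right_drawer (a joint): The same for the right (chest -y) drawer.
- left_front (a point): Centre of the outer face of the left drawer's front board, moves with the drawer; axes as the chest's. The front is a plain flat board 112 mm wide (y), 66 mm high (10 to 76 mm above the bench), 14 mm thick, with no handle, only a dark inlaid strip. Fully home, this point is at x -94, y +58, z 43 mm in the chest's frame. Behind the front is an open box 100 mm wide, 50 mm high at the rim, whose inside, like the front's inner face, is not to be touched.
- right_front (a point): The same for the right drawer; fully home at x -94, y -58, z 43 mm in the chest's frame.
- lid (a joint): Lid angle in rad: 0 is fully shut (level), 1.57 is upright, 1.75 is its limit. A stiff friction hinge: it stays where it is left and does not fall; about 0.4 to 0.6 Nm about the hinge moves it down (4 to 6 N pushed 100 mm from the hinge).
- lid_hinge (a point): Middle of the lid's hinge line, which runs along the chest's y: at x +30, z 85 mm in the chest's frame. Its axes turn with the lid; the lid runs from here along the point's -x, and its outside face looks along the point's +z.
- lid_edge (a point): Middle of the lid's free edge, on its outside face (134 mm from the hinge line and 14 mm outside it); axes as lid_hinge. The lid is a flat board 134 mm by 240 mm, 14 mm thick, and its free edge has a 7 mm thick lip that hangs 33 mm below the outside face and drops in front of the drawer fronts when shut. The inside face of the lid (towards the tray) and of its lip is not to be touched.
- cork_block: Cork sanding block, 70 x 45 x 22 mm, loose in the left drawer. Origin: centre of its underside.
- foam_pad: Grey sanding pad, 60 x 60 x 16 mm, loose in the right drawer. Origin: centre of its underside.
- wedge: Wooden wedge block, 30 x 110 x 14 mm, loose in the tray under the lid. Origin: centre of its underside.
- glue: White glue bottle standing left of the chest, 56 mm across, 160 mm tall. Origin: centre of its underside. Leave it alone.
- filler_tin: Steel tin standing behind the chest, 84 mm across, 85 mm tall. Origin: centre of its underside. Leave it alone.
- sanding_belt: Red-brown abrasive ring standing right of the chest, 96 mm across, 75 mm tall, open in the middle. Origin: centre of its underside. Leave it alone.
- offcut: Wooden offcut, 140 x 50 x 28 mm, to the right in front of the chest. Origin: centre of its underside. Leave it alone.
- mallet: Mallet lying on the bench left in front of the chest, 260 mm long, 96 mm across the head, 26 mm tall. Origin: under the middle of its length. Leave it alone.

How it is judged:
By the outcome, as a careful person would: the job done as asked, in the order asked, and still so for the second after the job is handed in, with the robot touching nothing.
It also fails if it takes over 56 s, if anything falls off the work surface, if the arm or the gripper's body presses on something with over 40 N, if the wrist force passes 120 N, or if a joint passes its speed limit or range.

### The arm

A 7-joint arm with a two-finger parallel gripper is mounted at the origin on the work surface. World frame = base frame: x ahead of the robot, y to its left, z up, the work surface at z = 0. Lengths are in mm, angles in rad, forces in N, time in s.
With the tool pointing down it reaches from about 400 to 875 mm from the base axis. Payload 4.4 kg.
Tool frame: the origin (TCP) lies on the centre line of the jaws, within the pads' length; the fingertips stand 25 mm ahead of it and the grasp point (between the pads) lies 6 mm ahead of it; x points along the fingers, y is the direction in which the jaws open and shut, and the axes are right-handed (so a half turn about x gives the same grasp; the last joint's range is limited). The gripper opens to 85 mm and grips with 20 to 120 N. Pads are 22 mm wide; open, the fingers measure 114 mm over their backs; the gripper's body (76 mm by 85 mm) begins 54 mm behind the grasp point. The pads swing forward as they close: fully open they stand 13 mm farther back than shut.
Start: joints at [-0.066, 0.628, 0.038, 1.517, -0.027, 0.996, -0.02], TCP at [650.013, 0.026, 256.313] pointing down, gripper open.
Joint ranges: [-3.06, 3.06], [-0.37, 2.12], [-1.25, 1.32], [0.18, 2.47], [-1.1, 4.24], [0.23, 1.98], [-2.94, 2.94]. Speed limits (rad/s): [2.57, 2.57, 3.14, 3.14, 3.14, 3.14, 3.14].

### API

Orientations are given as [roll, pitch, yaw] about the fixed x, y, z axes, in that order (R = Rz(yaw) Ry(pitch) Rx(roll)).
In Python, from cell import * gives the robot as it stands. The module is installed in compiled form; this text tells all that it offers.
- The arm moves only by the tool jog_arm, never from a script. Its argument "series" is a list of rows, each a list of 3 entries, a list of its own where there are three numbers: the turn, a rotation vector about the tool's x, y, z in degrees, then the shift along the tool's x, y, z in mm, then the gripper's target within -1 to 1 (shut at 1, half-way at 0, fully open at -1). In form: [[[rx, ry, rz], [dx, dy, dz], hand], ...]. A call has 1 to 8 rows; each row shifts and turns the commanded pose from where the row before left it, along the tool's axes as they then stand; what a row does not reach is not made up. A row lasts 1/8 s, in which the tool goes at most 62.5 mm and 10.7 degrees, less where a joint would pass 70% of its speed; a pose out of reach is approached as far as the arm can. A call is refused whole if a number of a shift passes 62.5 or a number of a turn 10.7, either way. A call with a gripper value outside its range is refused whole. The fingers move at their own pace and stop on an object; the grip force is fixed at half the most. Time passes only in rows, so rows that do not move let the fingers close. It gives the time, the measured TCP pose, the force and the opening at its end, in the units of the state.
- read_state(): the state, without advancing time (a new reading comes with each control period).
- get_image(name): name is "scene" or "side" or "wrist"; returns a dict with "img" (480x640x3 uint8, red, green, blue), "range_z" (480x640 float32, mm along the optical axis (not along the pixel's ray), 0 where there is no reading), "fovy" (degrees; the focal length in pixels is half the picture's height over the tangent of half this angle, whatever the lens; pixels are square), "cx", "cy" (the principal point, pixels), "cam_to_world" (4x4, takes a point from camera to world coordinates). Camera axes: x right, y up, looking along -z (the intrinsics and any distortion apply to the point x, -y, -z); pixel columns grow to the right and rows downward; lengths in mm; the calibration is good to about 2 mm. The wrist camera is an equidistant fisheye: a pixel r from the principal point sees the ray r / f radians off the axis. A picture is of the moment at which its call begins.
- finish_job(): hands the job in, once; it reports no verdict.
The state is a dict: "clock": time; "qpos": joint angles; "qd": joint speeds; "tau": joint torques, N m; "eef_pos": TCP position; "tool_rot": TCP orientation; "force": force on the tool from outside, world axes, zero at the start; "torque": the same for the moment, N m; "width": finger opening in mm.
Only numpy, scipy, OpenCV 4.12 (cv2) and the standard library are available. Lean on these libraries where they do the work, as an engineer would, in place of code of your own. Each camera call takes 0.05 s, during which the arm holds its last target. There are 200 camera calls.

## Working session

There is one attempt and no reset: what is moved stays moved. The work goes in short steps, Python scripts to look and compute and a tool call to move; the robot and the scene stay as the last step left them, time stands still between calls to the robot, and variables do not carry over. Pictures are saved under pics/ and viewed, about 8 in all and at most 12, crops included, and the job is handed in when it is done.

Besides the shell and the picture viewer there is one more tool, called after "Emit:" in YAML: its name, and indented under it one key for each argument. jog_arm: Moves the arm, as the interface text tells. Its arguments: {"type":"object","properties":{"series":{"type":"array"}},"required":["series"]}

```bash
mkdir -p pics
cat > h.py <<'E'
from cell import *
import numpy as np, cv2
def grab(n,fn=None):
    d=get_image(n)
    np.savez('last_%s.npz'%n,**{k:np.array(v) for k,v in d.items()})
    if fn: cv2.imwrite('pics/'+fn,d['img'][:,:,::-1])
    return d
def load(n): return np.load('last_%s.npz'%n)
def cloud(d):
    f=240/np.tan(np.radians(float(d['fovy']))/2); v,u=np.mgrid[:480,:640]; z=d['range_z']
    p=np.stack([(u-d['cx'])/f*z,-(v-d['cy'])/f*z,-z,np.ones_like(z)],-1)@np.array(d['cam_to_world']).T
    p=p[...,:3]; p[z==0]=np.nan; return p
E
python3 - <<'E'
from h import *
a=grab('scene','s1.png');b=grab('side','d1.png')
print(a['fovy'],a['cam_to_world'],b['cam_to_world']); print(read_state())
E
```

```text
57.26838588789731 [[ 3.55168375e-01 -8.84845995e-01  3.01501229e-01  8.15188772e+02]
 [ 9.34797635e-01  3.37210223e-01 -1.11546616e-01 -6.62705226e+01]
 [-2.96772038e-03  3.21460466e-01  9.46918350e-01  8.14325965e+02]
 [ 0.00000000e+00  0.00000000e+00  0.00000000e+00  1.00000000e+00]] [[-7.68805566e-01  4.90427187e-01 -4.10389053e-01  1.87568924e+02]
 [-6.39411680e-01 -5.99098849e-01  4.81905875e-01  5.11972041e+02]
 [-9.52386628e-03  6.32899473e-01  7.74175402e-01  8.42855239e+02]
 [ 0.00000000e+00  0.00000000e+00  0.00000000e+00  1.00000000e+00]]
{'clock': 0.1, 'qpos': array([-0.06577514,  0.62921725,  0.03844879,  1.5182574 , -0.02699768,
        0.99629901, -0.01999625]), 'qd': array([ 0.00109354, -0.00261674, -0.00019709, -0.00225443,  0.00017169,
       -0.00082956, -0.00163908]), 'tau': array([ 3.65140630e-03, -5.64529252e+01,  1.23032581e+00, -1.93971133e+01,
        1.11524854e-02,  5.46943455e-03, -1.37002465e-05]), 'eef_pos': array([6.49491326e+02, 1.23768223e-02, 2.55508056e+02]), 'tool_rot': array([-1.55948638,  1.56913332, -3.13030558]), 'force': array([ 0.40289512, -0.63656774, -0.39987801]), 'torque': array([ 0.04535763,  0.00956245, -0.02156429]), 'width': 85.4283335353859}
```

View pics/s1.png

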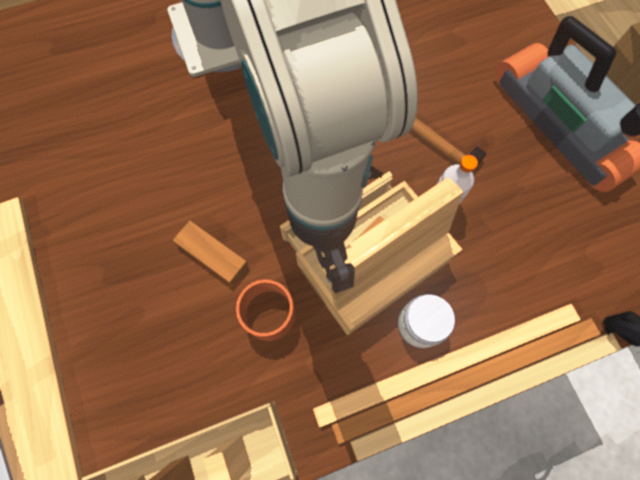

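View pics/d1.png

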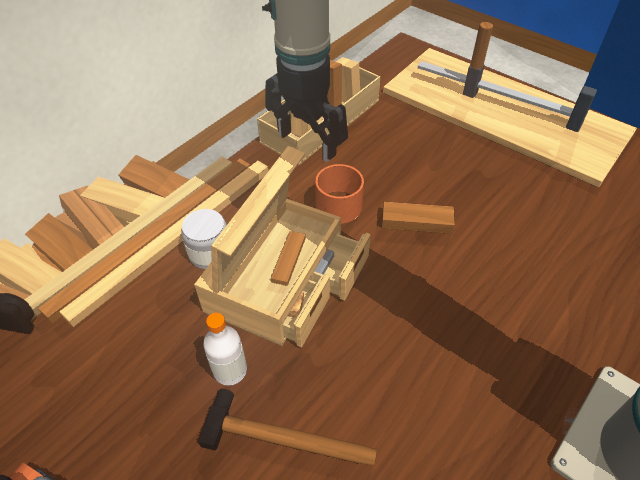

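The pictures show the chest at about (270,255) in side. The right drawer is well out (front near (350,265)) and the left one slightly out (front near (310,310)). The lid is upright, the tin stands behind, and the glue bottle is by the left rear. I'll enlarge and measure.

Run:
```python
from h import *
d=load('side'); im=d['img'][140:350,180:390,::-1]
cv2.imwrite('pics/c1.png',cv2.resize(im,None,fx=2.85,fy=2.85,interpolation=cv2.INTER_CUBIC))
for n in('side','scene'):
    np.save(n+'_p.npy',cloud(load(n)))
```

```text
(no output)
```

View pics/c1.png

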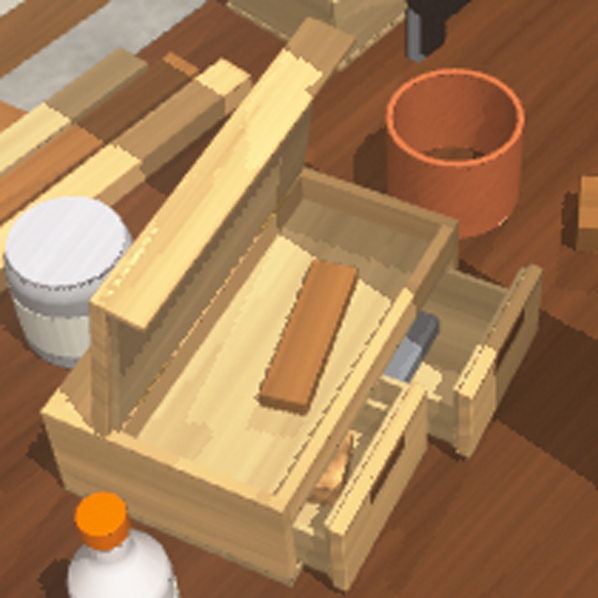

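Crop: left front face around (385,470), right front face around (510,340), chest left wall around (180,500), lid top edge from (130,310) to (320,40). Next I'll fit planes to these.

Run:
```python
from h import *
P=np.load('side_p.npy')
def poly(pts):
    q=(np.array(pts)/2.85+[180,140]).round().astype(np.int32); m=np.zeros((480,640),np.uint8); cv2.fillPoly(m,[q],1)
    p=P[m>0]; return p[~np.isnan(p[:,0])]
def plane(n,pts):
    p=poly(pts); c=np.median(p,0); 
    for _ in range(3):
        k=p if _==0 else p[np.abs((p-c)@nn)<2]
        c=k.mean(0); nn=np.linalg.svd(k-c,full_matrices=False)[2][2]
    print(n,len(p),len(k),'c',c.round(1),'n',nn.round(3),'lo',k.min(0).round(),'hi',k.max(0).round()); return c,nn
plane('Lwall',[(75,445),(280,525),(280,560),(85,490)])
plane('Lfront',[(352,530),(420,425),(415,460),(352,570)])
plane('Rfront',[(475,400),(535,295),(535,330),(475,435)])
plane('lidtop/lip',[(110,295),(310,40),(335,60),(140,320)])
plane('lidend',[(97,320),(108,310),(108,400),(97,400)])
plane('lidinside',[(150,330),(270,220),(270,235),(160,370)])
plane('wedge',[(318,270),(350,275),(305,400),(270,395)])
plane('tray',[(250,300),(290,330),(200,430),(170,400)])
for nm,(x,y) in dict(LRcorner=(48,410),LFcorner=(290,508),RFcorner=(452,230),LfrTopL=(335,525),LfrTopR=(418,398),RfrTopL=(470,385),RfrTopR=(533,272),lidTL=(145,322),lidTR=(345,45)).items():
    u,v=int(round(x/2.85+180)),int(round(y/2.85+140)); print(nm,np.nanmedian(P[v-1:v+2,u-1:u+2].reshape(-1,3),0).round(1))
q=P.reshape(-1,3)
for nm,lo,hi in [('tin',(760,0,82),(950,150,90)),('glue',(600,150,30),(800,330,165))]:
    k=q[np.all((q>lo)&(q<hi),1)]; print(nm,len(k),k.mean(0).round(),k.min(0).round(),k.max(0).round())
```

```text
Lwall 1008 786 c [606.4 221.5  43.7] n [-0.247  0.969 -0.026] lo [539. 204.  11.] hi [678. 240.  73.]
Lfront 324 324 c [518.3 138.7  37.3] n [-0.97  -0.245 -0.002] lo [508.  91.  15.] hi [531. 179.  61.]
Rfront 312 309 c [520.9  16.6  39. ] n [-0.969 -0.246 -0.011] lo [508. -37.   1.] hi [536.  64.  68.]
lidtop/lip 1476 1334 c [641.7 122.4 216.8] n [-0.147 -0.038  0.988] lo [609.   9. 213.] hi [680. 220. 220.]
lidend 152 136 c [636.7 228.2 167.6] n [ 0.661 -0.746  0.084] lo [628. 223. 124.] hi [648. 232. 211.]
lidinside 501 493 c [666.8 130.2 100.9] n [0.958 0.236 0.166] lo [644.  45.  68.] hi [692. 189. 147.]
wedge 578 503 c [611.1  96.4  77.7] n [0.014 0.004 1.   ] lo [583.  45.  76.] hi [640. 145.  80.]
tray 795 652 c [643.3 137.9  63.8] n [-0.023 -0.011 -1.   ] lo [622.  93.  61.] hi [668. 184.  67.]
LRcorner [688.1 239.3  86. ]
LFcorner [540.  193.6  73.6]
RFcorner [595.  -22.6  83.6]
LfrTopL [511.4 187.4  77. ]
LfrTopR [530.4  90.5  76.3]
RfrTopL [512.5  65.1  78.1]
RfrTopR [537.1 -30.7  77.2]
lidTL [606.4 217.5 213.5]
lidTR [663.6  -1.8 215.2]
tin 492 [786. 130.  86.] [760. 105.  82.] [819. 150.  90.]
glue 4006 [672. 196.  80.] [600. 150.  30.] [800. 244. 165.]
```

```bash
cat >> h.py <<'E'
from scipy.spatial.transform import Rotation as Ro
EX=np.array([.9689,.2474,0]);EY=np.array([-.2474,.9689,0]);O=np.array([643.5,107.1,0])
def rep():
    s=read_state(); R=Ro.from_euler('xyz',s['tool_rot']).as_matrix(); p=s['eef_pos']
    print('t',s['clock'],'tcp',p.round(1),'chest',[round(float((p-O)@EX),1),round(float((p-O)@EY),1)],'F',s['force'].round(1),'w',round(s['width'],1))
    print('tool axes (cols x,y,z) in chest:\n',(np.array([EX,EY,[0,0,1]])@R).round(3)); return s,R
def togo(x,y,z):
    s,R=rep(); g=O+EX*x+EY*y+[0,0,z]; print('tool shift to goal',(R.T@(g-s['eef_pos'])).round(1))
E
python3 - <<'E'
from h import *
togo(-185,-58,255)
E
```

```text
t 0.1 tcp [649.5   0.  255.5] chest [-20.7, -105.2] F [ 0.4 -0.6 -0.4] w 85.4
tool axes (cols x,y,z) in chest:
 [[-0.002  0.969 -0.247]
 [ 0.    -0.247 -0.969]
 [-1.    -0.002  0.   ]]
tool shift to goal [   0.8 -170.9   -5.1]
```

Emit:
jog_arm:
  series:
    - [[0,0,0],[0,-28,0],-1]
    - [[0,0,0],[0,-28,0],-1]
    - [[0,0,0],[0,-28,0],1]
    - [[0,0,0],[0,-28,0],1]
    - [[0,0,0],[0,-28,0],1]
    - [[0,0,0],[0,-31,-5],1]
    - [[10,0,0],[0,0,0],1]
    - [[10,0,0],[0,0,0],1]

```text
clock: 1.1
eef_pos: [478.5, 5.0, 256.3]
tool_rot: [-1.806, 1.57, 2.552]
force: [0.2, -0.4, -0.1]
width: -0.1
```

Emit:
jog_arm:
  series:
    - [[10,0,0],[0,0,0],1]
    - [[10,0,0],[0,0,0],1]
    - [[10,0,0],[0,0,0],1]
    - [[10,0,0],[0,0,0],1]
    - [[10,0,0],[0,0,0],1]
    - [[5.7,0,0],[0,0,0],1]
    - [[0,0,0],[0,0,0],1]
    - [[0,0,0],[0,0,0],1]

```text
clock: 2.1
eef_pos: [478.9, 5.1, 256.2]
tool_rot: [-0.391, 1.57, 3.002]
force: [-0.1, -0.9, -0.7]
width: -0.0
```

Run:
```python
from h import *
togo(-175,-58,65)
grab('scene','s2.png')
```

```text
t 2.1 tcp [478.9   5.1 256.2] chest [-184.7, -58.1] F [-0.1 -0.9 -0.7] w -0.0
tool axes (cols x,y,z) in chest:
 [[-0.     0.001 -1.   ]
 [ 0.    -1.    -0.001]
 [-1.    -0.     0.   ]]
tool shift to goal [ 1.912e+02 -1.000e-01 -9.800e+00]
```

View pics/s2.png

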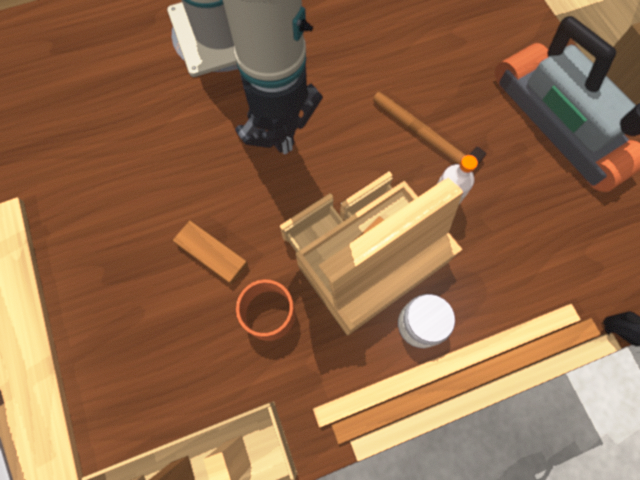

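The scene picture shows the gripper, closed, at (275,130), clear of the open right drawer (front edge (285,228)-(335,200)) and the left drawer. Descending in front of the right drawer.

Emit:
jog_arm:
  series:
    - [[0,0,0],[32,0,0],1]
    - [[0,0,0],[32,0,0],1]
    - [[0,0,0],[32,0,0],1]
    - [[0,0,0],[32,0,0],1]
    - [[0,0,0],[32,0,0],1]
    - [[0,0,0],[32,0,0],1]
    - [[0,0,0],[0,0,-6],1]
    - [[0,0,0],[0,0,-6],1]

```text
clock: 3.15
eef_pos: [491.8, 7.9, 65.1]
tool_rot: [2.95, 1.569, 0.058]
force: [-0.4, 0.7, 1.2]
width: 0.1
```

Emit:
jog_arm:
  series:
    - [[0,0,0],[0,0,-6],1]
    - [[0,0,0],[0,0,-6],1]
    - [[0,0,0],[0,0,-6],1]
    - [[0,0,0],[0,0,-6],1]
    - [[0,0,0],[0,0,-6],1]
    - [[0,0,0],[0,0,-6],1]
    - [[0,0,0],[0,0,-6],1]
    - [[0,0,0],[0,0,-6],1]

```text
clock: 4.15
eef_pos: [537.4, 20.0, 64.2]
tool_rot: [-0.507, 1.57, 2.884]
force: [-0.8, -0.2, 0.5]
width: 0.1
```

Run:
```python
from h import *
togo(-108,-58,65)
```

```text
t 4.15 tcp [537.4  20.   64.2] chest [-124.3, -58.1] F [-0.8 -0.2  0.5] w 0.1
tool axes (cols x,y,z) in chest:
 [[-0. -0. -1.]
 [ 0. -1.  0.]
 [-1. -0.  0.]]
tool shift to goal [ -0.8  -0.1 -16.3]
```

Emit:
jog_arm:
  series:
    - [[0,0,0],[0,0,-3],1]
    - [[0,0,0],[0,0,-3],1]
    - [[0,0,0],[0,0,-3],1]
    - [[0,0,0],[0,0,-2],1]
    - [[0,0,0],[0,0,-2],1]
    - [[0,0,0],[0,0,-1],1]
    - [[0,0,0],[0,0,-1],1]

```text
clock: 5.03
eef_pos: [551.6, 23.6, 64.3]
tool_rot: [-0.654, 1.571, 2.737]
force: [-1.7, -0.2, -0.1]
width: -0.1
```

Run:
```python
from h import *
rep()
d=grab('side'); im=d['img'][140:350,180:390,::-1]
cv2.imwrite('pics/c2.png',cv2.resize(im,None,fx=2.85,fy=2.85,interpolation=cv2.INTER_CUBIC))
```

```text
t 5.025 tcp [551.6  23.6  64.3] chest [-109.7, -58.2] F [-1.7 -0.2 -0.1] w -0.1
tool axes (cols x,y,z) in chest:
 [[-0. -0. -1.]
 [ 0. -1.  0.]
 [-1. -0.  0.]]
```

View pics/c2.png

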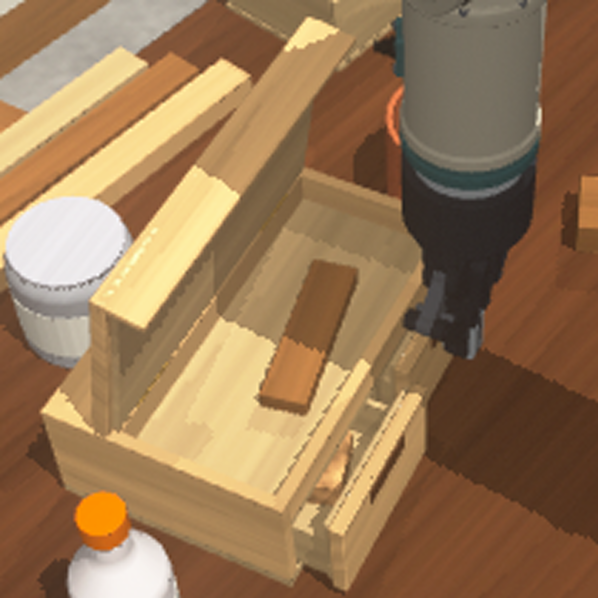

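Crop: the right drawer now shows only a small gap behind its front at about (420,370). I'll continue in 1 mm steps until the stop shows in the force.

Emit:
jog_arm:
  series:
    - [[0,0,0],[0,0,-1],1]
    - [[0,0,0],[0,0,-1],1]
    - [[0,0,0],[0,0,-1],1]
    - [[0,0,0],[0,0,0],1]

```text
clock: 5.58
eef_pos: [554.8, 24.4, 64.3]
tool_rot: [3.002, 1.571, 0.11]
force: [-0.5, -0.5, -1.2]
width: 0.1
```

Emit:
jog_arm:
  series:
    - [[0,0,0],[0,0,-1],1]
    - [[0,0,0],[0,0,-1],1]
    - [[0,0,0],[0,0,0],1]

```text
clock: 5.95
eef_pos: [556.7, 24.9, 64.3]
tool_rot: [-3.137, 1.57, 0.254]
force: [-1.5, 0.5, -0.1]
width: -0.2
```

Emit:
jog_arm:
  series:
    - [[0,0,0],[0,0,-1],1]
    - [[0,0,0],[0,0,0],1]

```text
clock: 6.2
eef_pos: [557.2, 25.0, 64.3]
tool_rot: [-0.301, 1.57, 3.091]
force: [-2.4, -0.1, 1.3]
width: -0.2
```

Emit:
jog_arm:
  series:
    - [[0,0,0],[0,0,-1],1]
    - [[0,0,0],[0,0,0],1]

```text
clock: 6.45
eef_pos: [557.2, 25.0, 64.3]
tool_rot: [-0.239, 1.568, -3.131]
force: [-4.7, -1.6, 3.7]
width: -0.2
```

Emit:
jog_arm:
  series:
    - [[0,0,0],[0,0,-1],1]
    - [[0,0,0],[0,0,0],1]

```text
clock: 6.7
eef_pos: [557.2, 25.0, 64.3]
tool_rot: [-0.228, 1.566, -3.12]
force: [-7.5, -2.4, 5.8]
width: -0.2
```

Emit:
jog_arm:
  series:
    - [[0,0,0],[0,0,-1],1]
    - [[0,0,0],[0,0,0],1]

```text
clock: 6.95
eef_pos: [557.2, 25.0, 64.3]
tool_rot: [-0.224, 1.565, -3.116]
force: [-9.4, -0.9, 8.1]
width: -0.0
```

The right drawer is against its stop: the force rose to 9 N with no motion. I'll back off and slide over to the left drawer.

Emit:
jog_arm:
  series:
    - [[0,0,0],[0,0,4],1]
    - [[0,0,0],[0,0,14],1]
    - [[0,0,0],[0,0,14],1]
    - [[0,0,0],[0,0,14],1]
    - [[0,0,0],[0,-25,0],1]
    - [[0,0,0],[0,-30,0],1]
    - [[0,0,0],[0,-30,0],1]
    - [[0,0,0],[0,-30,0],1]

```text
clock: 7.95
eef_pos: [487.2, 126.5, 64.4]
tool_rot: [3.052, 1.57, 0.16]
force: [0.5, -0.1, 0.3]
width: 0.1
```

Run:
```python
from h import *
togo(-128,58,65)
P=np.load('side_p.npy')
for u,v in [(375,457),(225,425),(215,320),(204,222)]: 
    p=np.nanmedian(P[v-2:v+3,u-2:u+3].reshape(-1,3),0); print(p.round(),(p-O)@EX,(p-O)@EY)
```

```text
t 7.95 tcp [487.2 126.5  64.4] chest [-146.6, 57.5] F [ 0.5 -0.1  0.3] w 0.1
tool axes (cols x,y,z) in chest:
 [[ 0.001 -0.001 -1.   ]
 [-0.    -1.     0.001]
 [-1.     0.    -0.001]]
tool shift to goal [ -0.5  -0.5 -18.6]
[303. 260.  22.] -291.5256039672038 232.66865374532628
[504. 366.  24.] -70.89975292511319 285.28237929632405
[572. 293. 161.] -23.37833834462043 197.8442468130332
[780. 138.  86.] 139.99830694794247 -3.3734993842702248
```

Emit:
jog_arm:
  series:
    - [[0,0,0],[0,0,-7],1]
    - [[0,0,0],[0,0,-6],1]
    - [[0,0,0],[0,0,-4],1]
    - [[0,0,0],[0,0,-4],1]
    - [[0,0,0],[0,0,-4],1]
    - [[0,0,0],[0,0,-4],1]
    - [[0,0,0],[0,0,-4],1]
    - [[0,0,0],[0,0,-4],1]

```text
clock: 8.95
eef_pos: [523.3, 134.9, 64.2]
tool_rot: [0.055, 1.57, -2.837]
force: [-1.3, -0.8, -0.1]
width: 0.0
```

Emit:
jog_arm:
  series:
    - [[0,0,0],[0,0,-1],1]
    - [[0,0,0],[0,0,-1],1]
    - [[0,0,0],[0,0,-1],1]
    - [[0,0,0],[0,0,-1],1]
    - [[0,0,0],[0,0,-1],1]
    - [[0,0,0],[0,0,0],1]

```text
clock: 9.7
eef_pos: [528.3, 136.4, 64.3]
tool_rot: [-2.87, 1.571, 0.522]
force: [-0.9, -1.3, -0.1]
width: 0.3
```

Emit:
jog_arm:
  series:
    - [[0,0,0],[0,0,-1],1]
    - [[0,0,0],[0,0,0],1]

```text
clock: 9.95
eef_pos: [528.9, 136.5, 64.3]
tool_rot: [-0.432, 1.57, 2.96]
force: [-2.2, -0.3, 0.1]
width: -0.4
```

Emit:
jog_arm:
  series:
    - [[0,0,0],[0,0,-1],1]
    - [[0,0,0],[0,0,0],1]

```text
clock: 10.2
eef_pos: [528.9, 136.5, 64.3]
tool_rot: [-0.201, 1.568, -3.093]
force: [-5.0, -1.9, 3.0]
width: -0.1
```

```bash
python3 -c "
from h import *
rep()"
```

```text
t 10.2 tcp [528.9 136.5  64.3] chest [-103.8, 56.8] F [-5.  -1.9  3. ] w -0.1
tool axes (cols x,y,z) in chest:
 [[-0.002 -0.    -1.   ]
 [ 0.    -1.     0.   ]
 [-1.    -0.     0.002]]
```

Emit:
jog_arm:
  series:
    - [[0,0,0],[0,0,-1.5],1]
    - [[0,0,0],[0,0,0],1]

```text
clock: 10.45
eef_pos: [528.9, 136.5, 64.3]
tool_rot: [-0.173, 1.565, -3.065]
force: [-8.1, -1.9, 6.5]
width: -0.1
```

Emit:
jog_arm:
  series:
    - [[0,0,0],[0,0,4],1]
    - [[0,0,0],[0,0,20],1]
    - [[0,0,0],[0,0,30],1]
    - [[0,0,0],[-45,0,20],1]
    - [[0,0,0],[-50,0,0],1]
    - [[0,0,0],[-50,0,0],1]
    - [[0,0,0],[-50,0,0],1]
    - [[0,0,0],[-45,0,0],1]

```text
clock: 11.45
eef_pos: [460.9, 119.4, 306.8]
tool_rot: [-3.035, 1.567, 0.357]
force: [1.1, 0.9, -0.9]
width: 0.0
```

Run:
```python
from h import *
rep()
d=grab('side'); np.save('side_p.npy',cloud(d)); im=d['img'][140:350,180:390,::-1]
cv2.imwrite('pics/c3.png',cv2.resize(im,None,fx=2.85,fy=2.85,interpolation=cv2.INTER_CUBIC))
```

```text
t 11.45 tcp [460.9 119.4 306.8] chest [-173.8, 57.1] F [ 1.1  0.9 -0.9] w 0.0
tool axes (cols x,y,z) in chest:
 [[ 0.004  0.    -1.   ]
 [ 0.    -1.    -0.   ]
 [-1.    -0.    -0.004]]
```

View pics/c3.png

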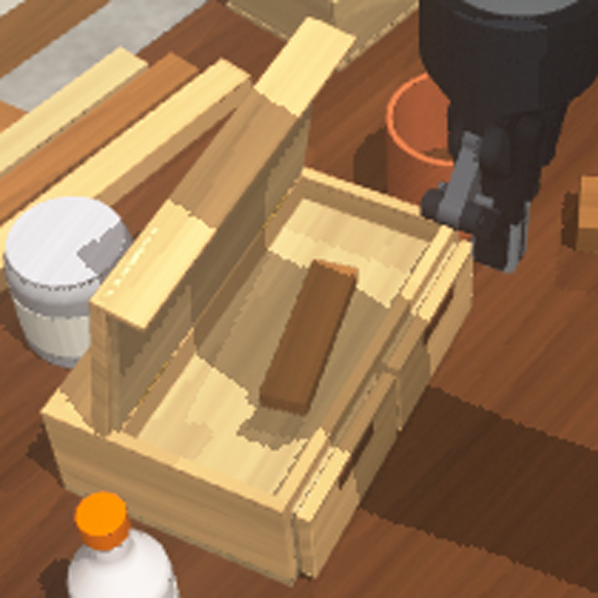

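Both fronts are flush, at (440,300) and (350,470), with no gap behind them. The wedge is in place at (310,335), and the tin and glue have not moved. Now over the lid to its back at height.

Emit:
jog_arm:
  series:
    - [[0,0,0],[0,7,-32],1]
    - [[0,0,0],[0,7,-32],1]
    - [[0,0,0],[0,7,-32],1]
    - [[0,0,0],[0,7,-32],1]
    - [[0,0,0],[0,7,-33],1]
    - [[0,0,0],[0,7,-33],1]
    - [[0,0,0],[0,7,-33],1]
    - [[0,0,0],[0,8,-33],1]

```text
clock: 12.5
eef_pos: [727.7, 128.6, 304.2]
tool_rot: [-2.933, 1.568, 0.459]
force: [-0.6, -0.7, 0.4]
width: -0.2
```

Run:
```python
from h import *
togo(85,0,206)
grab('side','d2.png')
```

```text
t 12.5 tcp [727.7 128.6 304.2] chest [86.9, 0.0] F [-0.6 -0.7  0.4] w -0.2
tool axes (cols x,y,z) in chest:
 [[ 0.002  0.001 -1.   ]
 [ 0.001 -1.    -0.001]
 [-1.    -0.001 -0.002]]
tool shift to goal [98.2  0.1  2.1]
```

View pics/d2.png

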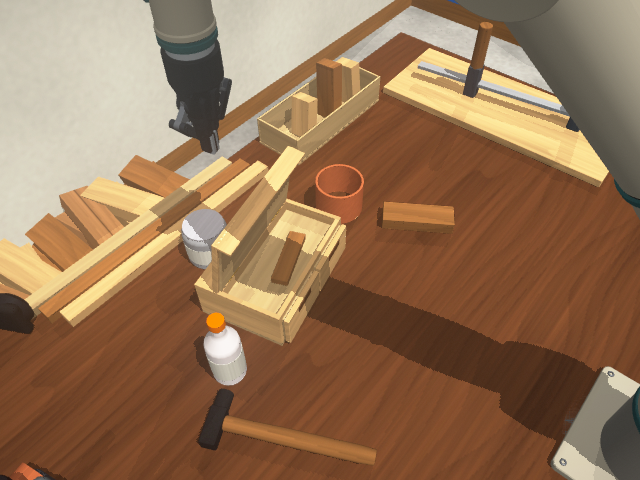

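Picture: the gripper is behind and above the lid (tip at (210,150) in the image), and everything else is in place. Descending behind the lid to z 216, then approaching.

Emit:
jog_arm:
  series:
    - [[0,0,0],[22,0,0],1]
    - [[0,0,0],[22,0,0],1]
    - [[0,0,0],[22,0,0],1]
    - [[0,0,0],[22,0,0],1]
    - [[0,0,0],[0,0,-12],1]
    - [[0,0,0],[0,0,-12],1]
    - [[0,0,0],[0,0,-8],1]
    - [[0,0,0],[0,0,-4],1]

```text
clock: 13.55
eef_pos: [761.2, 137.0, 216.1]
tool_rot: [-2.966, 1.57, 0.426]
force: [-0.5, 0.5, -0.4]
width: 0.2
```

Emit:
jog_arm:
  series:
    - [[0,0,0],[0,0,-3],1]
    - [[0,0,0],[0,0,-3],1]
    - [[0,0,0],[0,0,-3],1]
    - [[0,0,0],[0,0,-3],1]
    - [[0,0,0],[0,0,0],1]

```text
clock: 14.18
eef_pos: [772.5, 139.7, 216.2]
tool_rot: [-3.078, 1.571, 0.313]
force: [-0.4, -0.0, 0.2]
width: -0.3
```

Run:
```python
from h import *
togo(16,0,213)
```

```text
t 14.175 tcp [772.5 139.7 216.2] chest [133.1, -0.3] F [-0.4 -0.   0.2] w -0.3
tool axes (cols x,y,z) in chest:
 [[ 0. -0. -1.]
 [ 0. -1.  0.]
 [-1. -0. -0.]]
tool shift to goal [  3.2  -0.3 117.1]
```

I had the sign wrong: tool −z goes away from the robot, so the tool moved 48 mm back in free air. It touched nothing. Correcting with +z.

Emit:
jog_arm:
  series:
    - [[0,0,0],[0,0,20],1]
    - [[0,0,0],[0,0,24],1]
    - [[0,0,0],[0,0,20],1]
    - [[0,0,0],[0,0,12],1]
    - [[0,0,0],[0,0,6],1]
    - [[0,0,0],[0,0,4],1]
    - [[0,0,0],[0,0,4],1]
    - [[0,0,0],[0,0,4],1]

```text
clock: 15.18
eef_pos: [681.2, 116.4, 216.2]
tool_rot: [1.908, 1.571, -0.984]
force: [-0.3, 0.2, 0.0]
width: 0.4
```

Emit:
jog_arm:
  series:
    - [[0,0,0],[0,0,4],1]
    - [[0,0,0],[0,0,4],1]
    - [[0,0,0],[0.5,0,4],1]
    - [[0,0,0],[0.5,0,4],1]
    - [[0,0,0],[1,0,4],1]
    - [[0,0,0],[1,0,3],1]

```text
clock: 15.92
eef_pos: [658.9, 110.8, 213.7]
tool_rot: [-2.813, 1.57, 0.578]
force: [2.2, 1.2, 1.9]
width: 0.1
```

Run:
```python
from h import *
togo(-3.9,0,206)
d=grab('side'); im=d['img'][140:350,180:390,::-1]
cv2.imwrite('pics/c4.png',cv2.resize(im,None,fx=2.85,fy=2.85,interpolation=cv2.INTER_CUBIC))
```

```text
t 15.925 tcp [658.9 110.8 213.7] chest [15.8, -0.2] F [2.2 1.2 1.9] w 0.1
tool axes (cols x,y,z) in chest:
 [[ 0. -0. -1.]
 [ 0. -1.  0.]
 [-1. -0. -0.]]
tool shift to goal [ 7.7 -0.2 19.7]
```

View pics/c4.png

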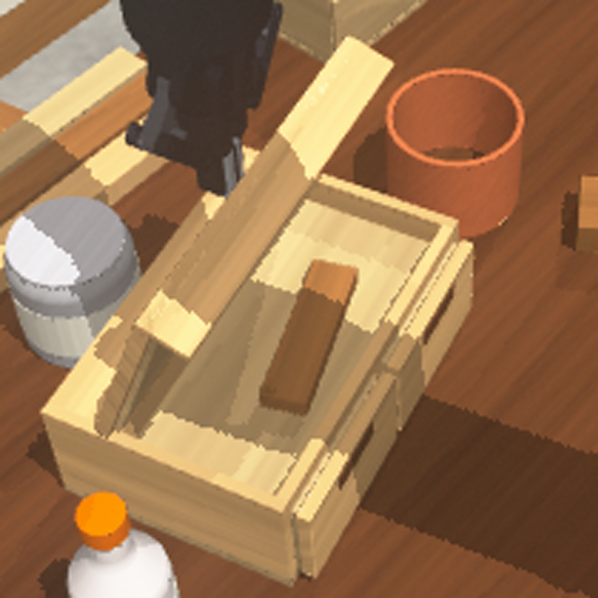

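Crop: the lid has followed (edge now at (170,330)–(370,50)) with the fingertip on its outside at (225,190). Continuing along the arc.

Emit:
jog_arm:
  series:
    - [[0,0,0],[1.5,0,5],1]
    - [[0,0,0],[2,0,5],1]
    - [[0,0,0],[2,0,5],1]
    - [[0,0,0],[2.5,0,5],1]
    - [[0,0,0],[2.5,0,4.6],1]
    - [[0,0,0],[2.5,0,4.6],1]
    - [[0,0,0],[3,0,4.6],1]
    - [[0,0,0],[3,0,4.6],1]

```text
clock: 16.98
eef_pos: [621.4, 101.1, 193.9]
tool_rot: [0.2, 1.571, -2.692]
force: [2.2, 0.3, 2.7]
width: 0.1
```

Emit:
jog_arm:
  series:
    - [[0,0,0],[3.4,0,4],1]
    - [[0,0,0],[3.5,0,4],1]
    - [[0,0,0],[3.6,0,4],1]
    - [[0,0,0],[3.8,0,3.6],1]
    - [[0,0,0],[4.2,0,3.2],1]
    - [[0,0,0],[4.3,0,3.1],1]
    - [[0,0,0],[4.3,0,3.1],1]
    - [[0,0,0],[4.3,0,3],1]

```text
clock: 17.98
eef_pos: [594.5, 94.3, 162.6]
tool_rot: [2.843, 1.571, -0.049]
force: [0.1, -0.9, 1.6]
width: -0.2
```

Run:
```python
from h import *
togo(-59.1,0,144.6)
d=grab('side'); im=d['img'][140:350,180:390,::-1]
cv2.imwrite('pics/c5.png',cv2.resize(im,None,fx=2.85,fy=2.85,interpolation=cv2.INTER_CUBIC))
```

```text
t 17.975 tcp [594.5  94.3 162.6] chest [-50.7, -0.3] F [ 0.1 -0.9  1.6] w -0.2
tool axes (cols x,y,z) in chest:
 [[ 0.    -0.001 -1.   ]
 [-0.    -1.     0.001]
 [-1.     0.    -0.   ]]
tool shift to goal [18.  -0.3  8.4]
```

View pics/c5.png

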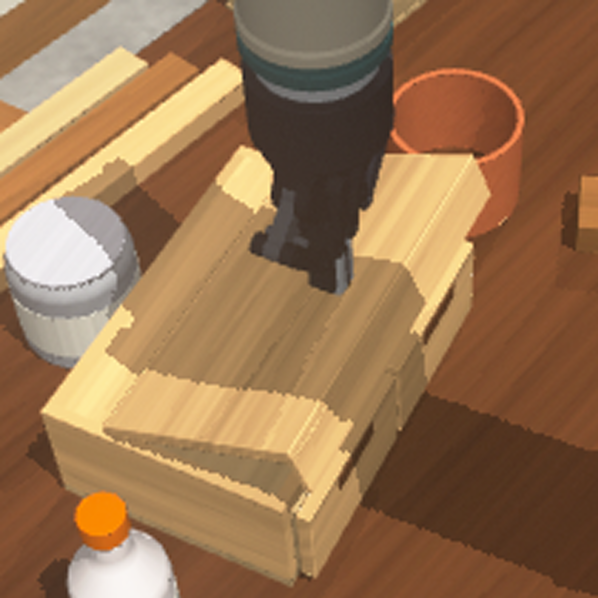

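Crop: the lid is at about 0.3 rad, the finger is on its outside near (325,280), and the lip clears the fronts. Lowering the rest gently.

Emit:
jog_arm:
  series:
    - [[0,0,0],[4,0,2],1]
    - [[0,0,0],[4,0,2],1]
    - [[0,0,0],[4,0,1.7],1]
    - [[0,0,0],[4,0,1.5],1]
    - [[0,0,0],[3.5,0,1.2],1]
    - [[0,0,0],[3.5,0,1],1]
    - [[0,0,0],[3,0,0.8],1]
    - [[0,0,0],[3,0,0.6],1]

```text
clock: 19.02
eef_pos: [583.9, 91.7, 133.6]
tool_rot: [-0.372, 1.57, 3.019]
force: [-2.9, -0.3, 2.8]
width: -0.2
```

Emit:
jog_arm:
  series:
    - [[0,0,0],[2,0,0.4],1]
    - [[0,0,0],[2,0,0.3],1]
    - [[0,0,0],[1.5,0,0],1]
    - [[0,0,0],[1,0,0],1]
    - [[0,0,0],[0,0,0],1]

```text
clock: 19.65
eef_pos: [583.9, 91.6, 127.3]
tool_rot: [2.992, 1.57, 0.1]
force: [0.1, -0.3, -0.2]
width: 0.2
```

Emit:
jog_arm:
  series:
    - [[0,0,0],[1,0,0],1]
    - [[0,0,0],[1,0,0],1]
    - [[0,0,0],[0,0,0],1]

```text
clock: 20.02
eef_pos: [583.8, 91.6, 125.4]
tool_rot: [3.022, 1.57, 0.13]
force: [-0.3, -0.5, 1.3]
width: -0.1
```

Emit:
jog_arm:
  series:
    - [[0,0,0],[1,0,0],1]
    - [[0,0,0],[1,0,0],1]
    - [[0,0,0],[0,0,0],1]

```text
clock: 20.4
eef_pos: [583.6, 91.6, 124.1]
tool_rot: [-2.589, 1.57, 0.803]
force: [-2.2, 0.5, 7.2]
width: 0.2
```

Emit:
jog_arm:
  series:
    - [[0,0,0],[1,0,0],1]
    - [[0,0,0],[0,0,0],1]

```text
clock: 20.65
eef_pos: [583.6, 91.5, 124.0]
tool_rot: [-2.443, 1.57, 0.948]
force: [-3.5, -0.5, 14.0]
width: -0.1
```

Emit:
jog_arm:
  series:
    - [[0,0,0],[1,0,0],1]
    - [[0,0,0],[0,0,0],1]

```text
clock: 20.9
eef_pos: [583.7, 91.5, 123.9]
tool_rot: [-2.389, 1.569, 1.001]
force: [-5.6, 0.7, 21.3]
width: 0.1
```

The lid is on its stop: z is 124.0 as predicted and the force is rising to 21 N. Retreating upward and checking.

Emit:
jog_arm:
  series:
    - [[0,0,0],[-5,0,0],1]
    - [[0,0,0],[-15,0,0],1]
    - [[0,0,0],[-30,0,0],1]
    - [[0,0,0],[-40,0,0],1]
    - [[0,0,0],[-40,0,0],1]
    - [[0,0,0],[-30,0,30],1]
    - [[0,0,0],[0,0,40],1]
    - [[0,0,0],[0,0,40],1]

```text
clock: 21.9
eef_pos: [476.0, 64.0, 282.2]
tool_rot: [3.126, 1.569, 0.234]
force: [0.2, 0.1, -1.2]
width: 0.0
```

Run:
```python
from h import *
rep(); d=grab('side'); P=cloud(d); q=P.reshape(-1,3); q=q[~np.isnan(q[:,0])]
im=d['img'][140:350,180:390,::-1]
cv2.imwrite('pics/c6.png',cv2.resize(im,None,fx=2.85,fy=2.85,interpolation=cv2.INTER_CUBIC))
c=np.c_[(q-O)@EX,(q-O)@EY,q[:,2]]
k=c[(c[:,0]>-95)&(c[:,0]<25)&(abs(c[:,1])<110)&(c[:,2]>88)&(c[:,2]<115)]
A=np.c_[k[:,:2],np.ones(len(k))]; s=np.linalg.lstsq(A,k[:,2],rcond=None)[0]; print('lid top slope x,y, z at 0',s.round(4),len(k))
for n,y in(('L',58),('R',-58)):
    k=c[(abs(c[:,1]-y)<45)&(c[:,2]>20)&(c[:,2]<60)&(c[:,0]<-60)&(c[:,0]>-170)]; print(n,len(k),np.percentile(k[:,0],[5,50,95]).round(1))
k=c[(abs(c[:,1])<100)&(c[:,2]>70)&(c[:,2]<95)&(c[:,0]<-85)&(c[:,0]>-130)]; print('lip',len(k),np.median(k,0).round(1))
```

```text
t 21.9 tcp [476.   64.  282.2] chest [-173.0, -0.3] F [ 0.2  0.1 -1.2] w 0.0
tool axes (cols x,y,z) in chest:
 [[ 0.001 -0.    -1.   ]
 [-0.    -1.     0.   ]
 [-1.     0.    -0.001]]
lid top slope x,y, z at 0 [-1.00000e-04 -3.00000e-04  9.98275e+01] 7129
L 116 [-93.7 -93.  -92.3]
R 99 [-93.9 -93.2 -92.4]
lip 441 [-103.1    7.7   82.6]
```

View pics/c6.png

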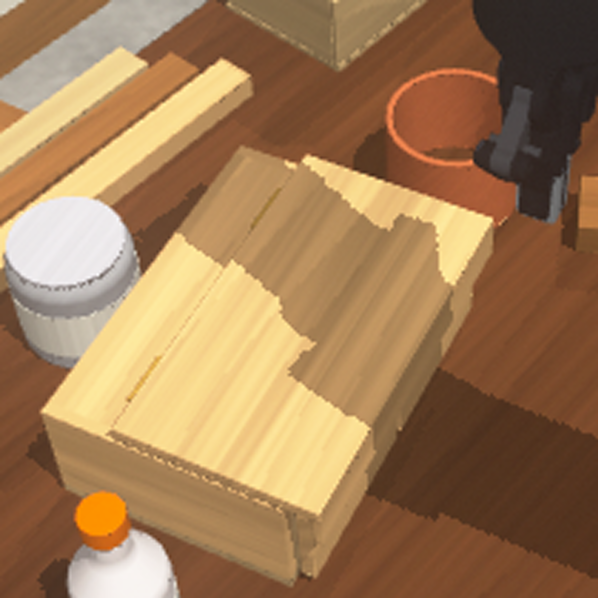

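The lid is level (slope 0.0001, top at 99.8 mm), and both drawer fronts sit at −93 mm, which is home within calibration. The tin, glue and belt have not moved in the picture. Handing in.

```bash
python3 -c "
from cell import *
print(finish_job())"
```

```text
the job is handed in; nothing more can be done
None
```

The chest is closed: both drawers are fully home and the lid is fully shut. I handed the job in at about 22 s with the gripper clear of everything.

- **Drawers:** With the fingers closed, I pushed the right drawer and then the left one on their outside faces, up to their stops. The push was about 9–12 N at each stop, with no further movement.
- **Lid:** I pushed it from behind along its arc and down until it met its stop, pressing with about 21 N at the end.
- **Last checks:** The lid top is level, with its outside face at 99.8 mm against 99 mm expected. Both drawer fronts are at x −93 mm against −94 mm, and the lip is at −103 mm against −104 mm, all within the 2 mm calibration. The tin, glue bottle and belt look unmoved in the last picture. The offcut and mallet lay outside most of that view, but nothing came near them.
- **Not checked:** The contents of the drawers and the tray can't be seen once the chest is shut. The wedge was still in place before the lid came down.
- **One slip:** While approaching the lid I moved the wrong way and the tool went 48 mm backwards through free air. It touched nothing, and I corrected it.

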